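# Set a potsherd on the scanning stage and start the scan

### The job

Slide the specimen board, with the potsherd lying on it, across the table into the corner of the scanning stage until it sits flush against both metal stops, keeping the board flat on the table and the sherd on the board. Only then press the green start plunger all the way down and let it come back up. Leave the stage clear and do not disturb the tumbler, the calipers or the tray of sherds.

Things in the scene. Friction and masses are not known exactly. Their poses are not given: they have to be found in the camera images.
- board: loose specimen board: black slab, grey felt top, black-and-white scale bar along its +x edge; 110 mm along its x, 150 mm along its y, 24 mm thick, 0.3 to 0.65 kg, too wide to grip. Origin: centre of its underside, z up. Slides under a push of 1 to 10 N. Starts 35-90 mm in -x and 50-140 mm in -y of its place, in the stage's axes, turned up to 0.3 rad either way
- sherd: loose curved terracotta potsherd with dark stripes, about 80 x 67 x 15 mm, 70 g, lying hollow side down near the middle of the board's top, held by friction only. Origin: middle of its underside (24 mm above the board's origin when lying on it), z up
- stage: fixed scanning stage. Origin: at table height, where the centre of the board's underside is when fully home, 110 mm side along the stage's x, 150 mm side along y; a flat blue 110 x 150 mm rectangle marks this place. Its -x and -y sides are open. Beyond the far stop, from x = +125 to +215 mm, stands a white scanner, 170 mm wide, 107 mm high. Yaw within 0.2 rad of the robot's axes
- far_stop (a point): centre of the lower edge of the far aluminium stop's inner face, at (+55, -30.5, 0) mm in the stage's frame. The face is upright, 20 mm high, runs along the stage's y from -148 to +87 mm; stop 12 mm thick
- side_stop (a point): centre of the lower edge of the side aluminium stop's inner face, at (0, +75, 0) mm in the stage's frame. The face is upright, 20 mm high, runs along the stage's x from -55 to +55 mm; stop 12 mm thick
- start_plunger (a joint): travel of the green start plunger: 0 m up at rest, 0.018 m fully down against its stop. It moves straight down, resisted by a spring of 2 N at rest growing to 8 N at the stop, and springs back up when released
- plunger_top (a point): centre of the flat top of the green plunger cap, 36 mm across, 78 mm above the table at rest; it sits on a fixed grey control box 100 x 90 x 40 mm, with 21 mm of clear space under the cap. The box stands on the left or right of the stage, where the tumbler does not
- tumbler: bystander: white upright drinking tumbler with black lid, 75 mm across, 147 mm high. Origin: centre of its underside
- calipers: bystander: steel slide calipers lying flat, 190 x 80 mm, up to 9 mm thick, black slider. Origin: middle of the beam's underside, beam along x, jaws towards +y
- tray: bystander: white open tray full of small sherds, 180 x 240 x 40 mm. Origin: centre of its underside
There are look-alikes about, which are no part of the job. What is shaped like the part that bears start_plunger but purple, turquoise or yellow is not meant.

How it is judged:
On the way, in this order (a step that is already met when the one before it is completed fails the run):
1. the board is home against both stops with the sherd on it (x of board in the frame of stage between -0.004 and 0.004 m and y of board in the frame of stage between -0.004 and 0.004 m and angle between the x axis of board and the x axis of stage, either way round below 0.05 rad and x of sherd in the frame of board between -0.045 and 0.045 m and y of sherd in the frame of board between -0.065 and 0.065 m and z of sherd in the frame of board between 0.018 and 0.035 m and angle between sherd's own z axis and vertical below 0.2 rad), for 0.3 s.
2. the start plunger is pressed fully down (value of joint start_plunger above 0.0155 m), for 0.1 s.
At the end, for the whole second after the job is handed in: The board rests within 4 mm of its home place along each stage axis and within 0.05 rad of square, the sherd lies on it (its centre at least 10 mm inside the board's edges), the start plunger has been pressed at least 15.5 of its 18 mm and is up again (under 3 mm), and board and sherd are at rest (all of step 1 and value of joint start_plunger below 0.003 m and linear speed of each of board, sherd below 0.01 m/s); the robot touches nothing.
It fails at once if the start plunger is pressed more than 5 mm while the board is not home (value of joint start_plunger above 0.005 m and not (x of board in the frame of stage between -0.006 and 0.006 m and y of board in the frame of stage between -0.006 and 0.006 m and angle between the x axis of board and the x axis of stage, either way round below 0.07 rad)).
It fails at once if the sherd slides off the board, is lifted off it or is tipped (not (x of sherd in the frame of board between -0.045 and 0.045 m and y of sherd in the frame of board between -0.065 and 0.065 m and z of sherd in the frame of board between 0.018 and 0.035 m and angle between sherd's own z axis and vertical below 0.2 rad)).
It fails at once if the board is lifted or tipped (height (world z) of board above 0.012 m or angle between board's own z axis and vertical above 0.12 rad).
It fails at once if the tumbler, the calipers or the tray is moved by more than 20 mm, or the tumbler tipped over (distance of any of tumbler, calipers, tray from where it was at the start of the episode above 0.02 m or angle between tumbler's own z axis and vertical above 0.5 rad).
It also fails if it takes over 58 s, if anything falls off the work surface, if the arm or the gripper's body presses on something with over 40 N, if the wrist force passes 120 N, or if a joint passes its speed limit or range.

### The arm

A 6-joint arm with a two-finger parallel gripper is mounted at the origin on the work surface. World frame = base frame: x ahead of the robot, y to its left, z up, the work surface at z = 0. Lengths are in m, angles in rad, forces in N, time in s.
With the tool pointing down it reaches from about 0.4 to 0.825 m from the base axis. Payload 7 kg.
Tool frame: the origin (TCP) lies midway between the tips of the shut fingers; the grasp point (between the pads) lies 19 mm behind it; z points along the fingers, y is the line along which they close (so a half turn about z gives the same grasp; the last joint's range is limited). The gripper opens to 85 mm and grips with 20 to 120 N. Pads are 22 mm wide; open, the fingers measure 114 mm over their backs; the gripper's body (76 mm by 85 mm) begins 54 mm behind the grasp point. The pads swing forward as they close: fully open they stand 13 mm farther back than shut.
Start: joints at [1.561, 0.359, 0.012, 0, -1.224, -0.288], TCP at [0.198, 0.645, 0.231] pointing down, gripper open.
Joint ranges: [-3.07, 3.07], [-1.43, 2.12], [-1.02, 1.25], [-3.03, 1.67], [-3.05, -0], [-3.03, 3.03]. Speed limits (rad/s): [2.39, 2.39, 3.01, 3.14, 3.14, 3.14].

### API

Orientations are given as a unit quaternion [w, x, y, z].
In Python, from rig import env, imaging, monitor gives the robot as it stands. Calls block until the motion is done:
- env.movep(position, orientation): joint-space move of the TCP to a pose.
- env.move_linear(position, rotation=None, feed=0.15): straight line of the TCP; rotation=None keeps the orientation; feed is the mean speed in m/s.
- env.goto_joints(angles): joint-space move.
- env.move_gripper(opening): finger opening in m; the grip force is fixed at half the most; returns when the fingers have stopped.
- env.sleep(seconds).
- env.solve_ik(position, orientation): joint angles nearest the present ones, or None.
- imaging.camera(name): name is "scene" or "top" or "wrist"; returns (picture, depth): 420x560x3 uint8, red, green, blue; 420x560 float32, m along the optical axis (not along the pixel's ray), 0 where there is no reading.
- imaging.camera_model(name): a dict with "intrinsics" (3x3 intrinsics, pixels), "extrinsics" (4x4, takes a point from camera to world coordinates); the wrist camera has in their place "tool_from_camera" (4x4, takes a point from camera to tool coordinates, whose origin is the TCP and whose axes are the flange's). Camera axes: x right, y down, z forward; pixel columns grow to the right and rows downward; lengths in m; the calibration is good to about 2 mm. A picture is of the moment at which its call begins: read the wrist's pose just before it. camera_model takes no time and is no camera call.
A pose or a line that the arm cannot do raises env.IKError and nothing moves.
- env.finish_job(): hands the job in; it is judged then, once.
Readings, each from a call of its own:
- monitor.read_clock(): time.
- monitor.read_q(): joint angles.
- monitor.read_qvel(): joint speeds.
- monitor.read_effort(): joint torques, N m.
- monitor.read_eef_pos(): TCP position.
- monitor.read_orientation(): TCP orientation.
- monitor.read_force(): force on the tool from outside, world axes, zero at the start.
- monitor.read_torque(): the same for the moment, N m.
- monitor.read_gripper_width(): finger opening in m.
- monitor.read_grip_force(): force on a finger pad.
Only numpy, scipy, OpenCV 4.12 (cv2) and the standard library are available. Lean on these libraries where they do the work, as an engineer would, in place of code of your own. Each camera call takes 0.05 s, during which the arm holds its last target. There are 200 camera calls.

## Working session

There is one attempt and no reset: what is moved stays moved. The work goes in short steps, each a Python script; the robot and the scene stay as the last script left them, time stands still between calls to the robot, and variables do not carry over. Pictures are saved under pics/ and viewed, at most 10 in all, crops included, and the job is handed in when it is done.

```bash
ls; mkdir -p pics; python3 - <<'E'
from rig import env, imaging, monitor
import cv2,numpy as np
for n in ("top","scene"):
    p,d=imaging.camera(n); np.save(f"pics/{n}_d.npy",d); cv2.imwrite(f"pics/{n}.png",p[:,:,::-1])
    m=imaging.camera_model(n); print(n,np.round(m["intrinsics"],1).tolist(),np.round(m["extrinsics"],3).tolist())
print(monitor.read_orientation(),monitor.read_clock())
E
```

```text
pics
top [[436.0, 0.0, 279.4], [0.0, 436.0, 210.7], [0.0, 0.0, 1.0]] [[0.019, -0.987, 0.157, 0.29], [-1.0, -0.018, 0.012, 0.082], [-0.009, -0.157, -0.988, 1.643], [0.0, 0.0, 0.0, 1.0]]
scene [[521.9, 0.0, 281.0], [0.0, 521.9, 210.1], [0.0, 0.0, 1.0]] [[0.677, 0.574, -0.46, 1.352], [0.735, -0.542, 0.407, -0.634], [-0.016, -0.614, -0.789, 1.464], [0.0, 0.0, 0.0, 1.0]]
[ 7.55182888e-04  9.88924556e-01 -1.48417146e-01 -5.07832515e-05] 0.1
```

View pics/top.png

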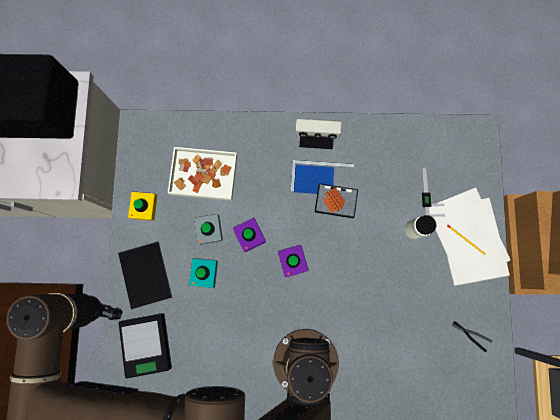

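View pics/scene.png

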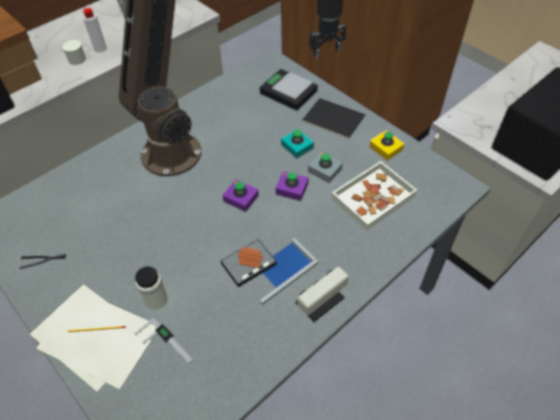

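Top picture: the board with the sherd is at about (336,200), the blue home rectangle at (315,178), with the stops at its top and left, and the scanner at (318,133). There are five plunger boxes: grey (208,228), yellow (142,206), turquoise (203,272), purple (249,234) and purple (293,260). Only the grey one fits the description. I'll confirm that in an enlarged crop.

```bash
python3 - <<'E'
import cv2
p=cv2.imread("pics/top.png")
a=cv2.resize(p[145:225,280:370],None,fx=8,fy=7.5 and 7,interpolation=cv2.INTER_CUBIC) if 0 else cv2.resize(p[148:222,282:362],None,fx=8,fy=8,interpolation=cv2.INTER_CUBIC)
cv2.imwrite("pics/c1.png",a)
cv2.imwrite("pics/c2.png",cv2.resize(p[205:255,185:275],None,fx=8,fy=8,interpolation=cv2.INTER_CUBIC))
E
```

```text
(no output)
```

View pics/c1.png

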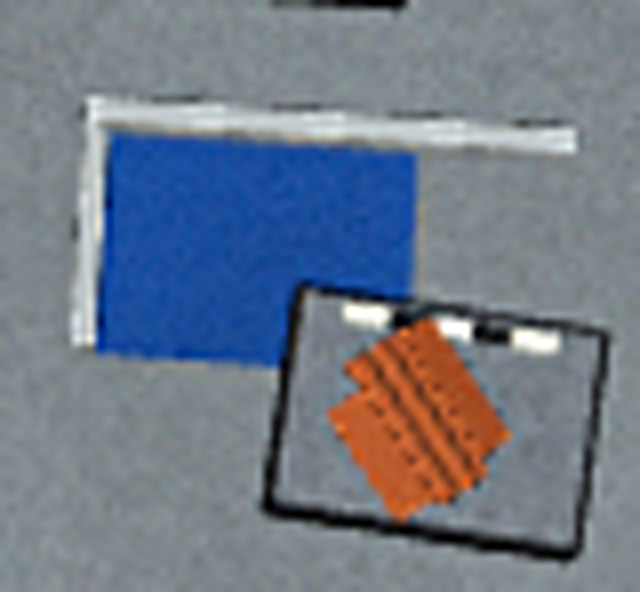

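View pics/c2.png

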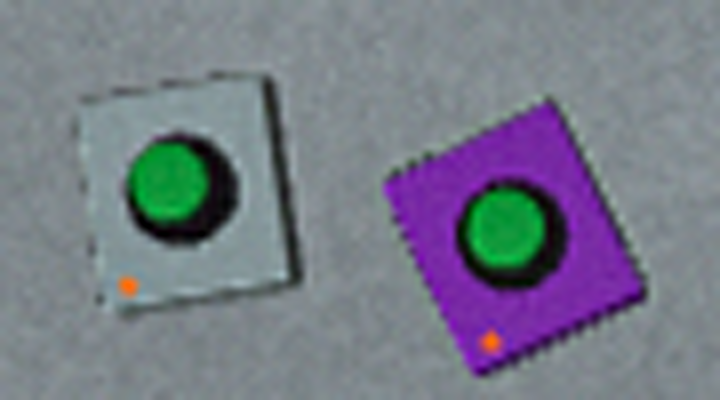

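The first crop shows the blue rectangle with corners at about (110,135), (416,152) and (95,352). The board's top far corners are at (303,287) and (608,330), and its near bottom corners at (265,515) and (577,557). The second crop confirms the grey box as the one meant, with its cap centre at (170,180). The neighbour is purple, so it is not meant.

```bash
cat > h.py <<'E'
from rig import env, imaging, monitor
import numpy as np, cv2
from scipy.spatial.transform import Rotation as R
def proj(cam,u,v,z):
    m=imaging.camera_model(cam);K=m["intrinsics"];T=m["extrinsics"]
    r=T[:3,:3]@np.linalg.solve(K,[u,v,1]);return T[:3,3]+r*(z-T[2,3])/r[2]
def crop(c,o): return ((c[0]+.5)/8-.5+o[0],(c[1]+.5)/8-.5+o[1])
def down(yaw):  # tool z down, tool y at angle 'yaw' (mod pi) from world y
    qs=[]
    for k in (0,np.pi):
        qs.append((R.from_euler('z',yaw+k)*R.from_euler('x',np.pi)).as_quat(scalar_first=True))
    return qs
E
python3 - <<'E'
from h import *
o=(282,148)
P=lambda n,c,z,o=o:print(n,np.round(proj("top",*crop(c,o),z),4))
P("blueTL",(110,135),0);P("blueTR",(416,152),0);P("blueBL",(95,352),0);
P("farstop top inner R",(576,152),.02);P("farstop outer L",(90,97),.02);P("farstop outerR",(576,127),.02)
P("side outer bot L top",(74,346),.02);P("side inner bot",(95,346),.02)
P("bTL",(303,287),.024);P("bTR",(608,330),.024);P("bBL",(265,515),0);P("bBR",(577,557),0)
P("cap",(170,180),.078,(185,205))
P("sherd",(420,420),.035)
E
```

```text
blueTL [0.7347 0.0447 0.    ]
blueTR [ 0.7287 -0.1036  0.    ]
blueBL [0.6273 0.0504 0.    ]
farstop top inner R [ 0.7247 -0.1777  0.02  ]
farstop outer L [0.7479 0.055  0.02  ]
farstop outerR [ 0.737  -0.1778  0.02  ]
side outer bot L top [0.6259 0.0608 0.02  ]
side inner bot [0.6261 0.0509 0.02  ]
bTL [ 0.6555 -0.0473  0.024 ]
bTR [ 0.6372 -0.1916  0.024 ]
bBL [ 0.5495 -0.0317  0.    ]
bBR [ 0.5319 -0.1799  0.    ]
cap [0.4747 0.3671 0.078 ]
sherd [ 0.5903 -0.1015  0.035 ]
```

```bash
cat >> h.py <<'E'
SY=-0.046; C=np.array([.677,-.026]); RS=np.array([[np.cos(SY),-np.sin(SY)],[np.sin(SY),np.cos(SY)]])
def S(x,y,z): return np.r_[C+RS@[x,y],z]      # stage -> world
def inS(p): return RS.T@(np.array(p[:2])-C)
def best(pos,yaw):
    q0=np.array(monitor.read_q());c=[]
    for q in down(yaw):
        s=env.solve_ik(pos,q)
        if s is not None:c.append((np.abs(np.array(s)-q0).max(),q))
    return min(c,key=lambda t:t[0])[1]
def push(d,start,goal,zt,fmax,extra,feed=.04):
    """push along stage axis d (0/1); start/goal are stage xy; creeps on past goal till force"""
    env.move_linear(S(*start,zt),feed=.08); f0=np.array(monitor.read_force()[:2])
    ax=RS[:,d]; F=lambda:-(np.array(monitor.read_force()[:2])-f0)@ax
    env.move_linear(S(*goal,zt),feed=feed); print("at goal",inS(monitor.read_eef_pos()),F())
    g=np.array(goal,float)
    for i in range(extra):
        if F()>fmax: break
        g[d]+=.001; env.move_linear(S(*g,zt),feed=.02)
        print(i,round(F(),1),end=' ')
    p=monitor.read_eef_pos(); print("\nend",inS(p),p[2],F(),monitor.read_clock())
    g[d]-=.03; env.move_linear(S(*g,zt),feed=.06)
    env.move_linear(S(*g,.13),feed=.2)
E
python3 - <<'E'
from h import *
p=S(-.185,-.09,.16); q=best(p,SY); env.movep(p,q); print(monitor.read_gripper_width(),monitor.read_clock())
push(0,(-.185,-.09),(-.078,-.09),-.004,12,22)
a,_=imaging.camera("top"); cv2.imwrite("pics/t2.png",cv2.resize(a[140:230,270:380],None,fx=6,fy=6,interpolation=cv2.INTER_CUBIC)[:,:,::-1])
E
```

```text
0.08539654320191155 2.95
at goal [-0.08043067 -0.09050109] 6.347428349881439
0 5.7 1 5.2 2 5.6 3 5.1 4 5.3 5 4.4 6 5.9 7 5.9 8 5.8 9 6.2 10 5.0 11 5.2 12 6.6 13 10.0 14 12.8 
end [-0.06776024 -0.09055068] -0.004838500463175913 12.833438167775059 11.725
```

View pics/t2.png

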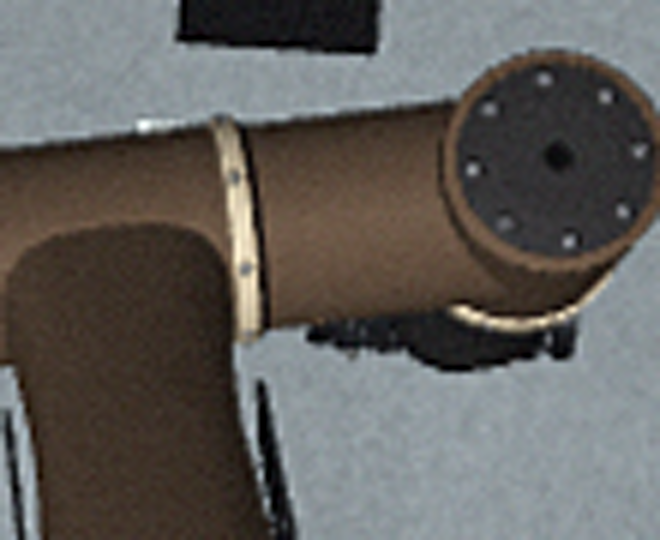

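The arm hides the board in this view. The force rise at TCP x = -0.067 minus half a finger matches contact with the far stop. Next is the y push.

```bash
python3 - <<'E'
from h import *
env.move_gripper(.05)
p=S(-.005,-.215,.13); q=best(p,SY+np.pi/2); env.movep(p,q); print(monitor.read_gripper_width(),monitor.read_clock())
push(1,(-.005,-.215),(-.005,-.095),.003,13,22)
E
cat > look.py <<'E'
from h import *
p=S(-.12,-.0,.3); 
E
python3 - <<'E'
from h import *
a,_=imaging.camera("scene"); cv2.imwrite("pics/s2.png",cv2.resize(a[225:315,205:335],None,fx=6,fy=6,interpolation=cv2.INTER_CUBIC)[:,:,::-1])
E
```

```text
0.049796085505609766 15.25
at goal [-0.00499612 -0.09504291] 3.719426255569537
0 3.8 1 2.9 2 4.2 3 3.8 4 3.4 5 3.3 6 2.7 7 3.0 8 3.8 9 5.4 10 9.4 11 14.0 
end [-0.00568631 -0.08521599] 0.00305955473216021 13.952785717440157 23.1333
```

View pics/s2.png

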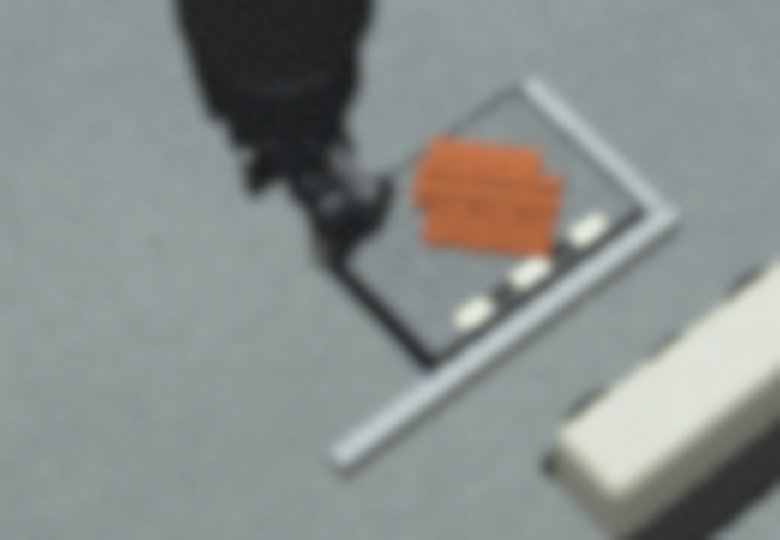

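The scene view shows the board flush in the corner, with the far edge along the long stop and the left edge at the short stop (corner about (650,212)). The sherd is near the middle. One more gentle x nudge, then I'll look again from the top.

```bash
python3 - <<'E'
from h import *
env.move_linear(S(-.06,-.115,.13),feed=.25)
p=S(-.105,0,.13); q=best(p,SY); env.movep(p,q); env.move_gripper(.085)
push(0,(-.105,0),(-.073,0),-.004,13,12)
env.move_gripper(0)
p=[.4747,.3671,.15]; env.movep(p,best(p,SY)); print(monitor.read_eef_pos(),monitor.read_clock())
a,_=imaging.camera("top"); cv2.imwrite("pics/t3.png",cv2.resize(a[148:222,282:362],None,fx=8,fy=8,interpolation=cv2.INTER_CUBIC)[:,:,::-1])
E
```

```text
at goal [-7.32895657e-02 -7.77330050e-05] -0.728649749473145
0 -0.9 1 -0.6 2 -1.1 3 -0.9 4 0.4 5 4.8 6 7.6 7 9.2 8 10.9 9 13.3 
end [-0.06726828 -0.00074335] -0.00452654052548979 13.272141048732959 31.925
[0.47508101 0.36625383 0.14993225] 35.6583
```

View pics/t3.png

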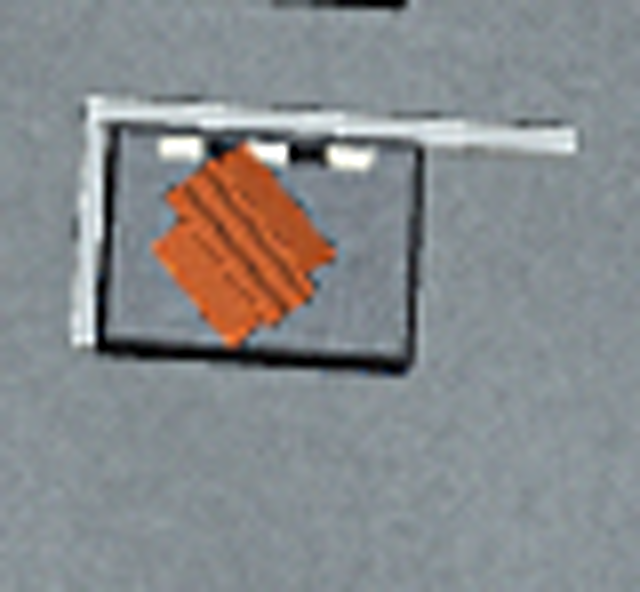

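The board sits square in the corner and touches both stops (top-left corner at about (115,127)), with the sherd on it. Now I'll press the grey box's plunger.

```bash
python3 - <<'E'
from h import *
x,y=.4747,.3671
env.move_linear([x,y,.09],feed=.12); f0=monitor.read_force()[2]
env.move_linear([x,y,.0625],feed=.04); z=.0625
for i in range(8):
    f=monitor.read_force()[2]-f0; print(round(monitor.read_eef_pos()[2],4),round(f,1))
    if f>18: break
    z-=.001; env.move_linear([x,y,z],feed=.02)
env.sleep(.3); print(monitor.read_eef_pos()[2],monitor.read_force()[2]-f0)
env.move_linear([x,y,.16],feed=.08); print(monitor.read_force()[2]-f0,monitor.read_clock())
a,_=imaging.camera("scene"); cv2.imwrite("pics/s3.png",cv2.resize(a[120:320,200:430],None,fx=3,fy=3)[:,:,::-1])
E
```

```text
0.0628 6.9
0.0619 7.8
0.0609 8.7
0.0601 9.8
0.06 17.4
0.0598 24.2
0.05985845675371782 23.91434702317612
0.6131071536688832 40.175
```

View pics/s3.png

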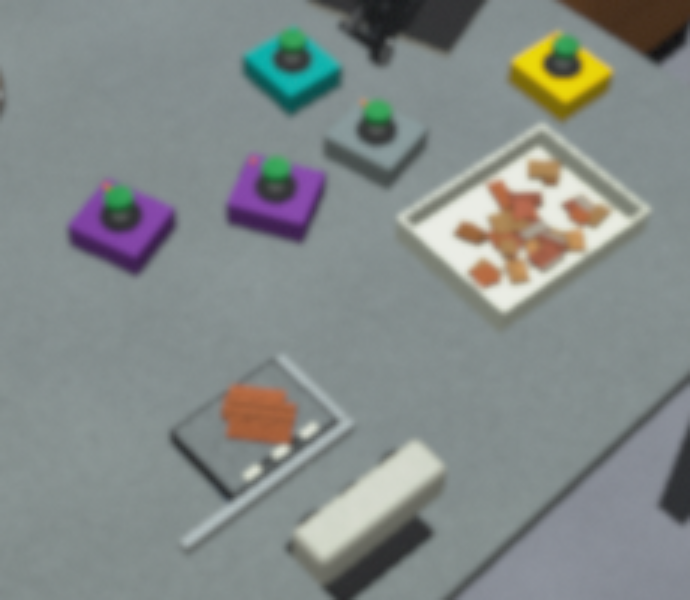

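The plunger reached its stop and is up again (grey box at (377,120)). The board is home with the sherd on it, and the arm is clear.

```bash
python3 -c "
from rig import env
print(env.finish_job())"
```

```text
the job is handed in; nothing more can be done
None
```

I handed the job in at about 40 s of the 58 s; no verdict came back. The last pictures show the board flush against both stops with the sherd on it. The plunger on the grey box went fully down to its stop and came back up, and the arm is clear.

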